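# Hold a spring clip gaping around the service card

### The job

Pull the service card out from under its clear dust hood by the black upright grip on its carriage until the carriage's pointer lines up with the clamped steel marker, and let the grip go. Then lift the spring clip off its forked stand, squeeze its handles fully so that the jaws gape, and bring it down upright over the middle of the card's top edge, the edge well between the jaws but not touched by them. Finish while holding it there wide open, ready for someone to slip in a second sheet; leave the marker and the other things on the bench alone.

Things in the scene. Friction and masses are not known exactly. Their poses are not given: they have to be found in the camera images.
- carriage: Black carriage on the straight rail of the card stand, with the card and the grip fixed on it. Slides only along its own +y axis (the rail), out from under the hood; x is level and square to the card, z up. Origin at bench height under the card's middle. Travel 125 mm; needs about 2 N and stays where it is left.
- card_top (a point): Middle of the top edge of the stiff upright paper card: 2 mm thick along x, 70 mm wide along y, top edge 82 mm above the bench (axes as the carriage's). At the start mostly under the hood; entirely clear of it once the pointer is at the marker.
- stand: The card stand, fixed: steel foot 75 x 310 mm with the aluminium rail along its y. Over its -y end, fixed, is the clear plastic hood: 71 mm wide, 82 mm long, roof top 108 mm above the bench, open towards +y. Origin at bench height, near the rail's middle; axes as the carriage's.
- grip (a point): Centre of the head of the black upright grip on the carriage, 80 mm along the carriage's +y from the card's middle. Head 22 x 22 mm, 28 mm tall (59 to 87 mm above the bench); pinch it from above with the fingers closing along the carriage's x.
- pointer (a point): The carriage's pointer: thin steel fins sticking out on both sides at the foot of the grip, exactly below it; this point is midway between them, 22 mm above the bench.
- mark (a point): The marker: two steel blocks (9 x 12 x 18 mm, tops 24 mm above the bench), one on each side of the rail, a dark line across each top at its middle; this point is midway between them. Clamped at a different place along the rail each time. The pointer should end level with it along the rail (within 7 mm).
- clip_pin (a point): Centre of the pivot pin of the steel spring clip (loose, about 100 g). Axes: z from jaws up to handles, y along the pin, x from lever to lever. Levers 26 to 30 mm wide along y; jaws reach 45 mm below the pin, handles about 45 mm above. Closed, the handles splay to 64 mm over their outer faces at the top. Squeeze from above, fingers closing along x, pads about 35 mm above the pin.
- clip_mouth (a point): Point on the clip's middle plane 45 mm below the pin, between the jaw tips (axes as the clip's).
- lever_a (a joint): Opening of the clip: turn of each lever (both move alike), 0 closed, 0.37 rad squeezed to the stop. Squeezing takes about 4 N a side to begin, 10 N at the stop; a grip of 25 to 40 N holds it firmly at the stop. Relaxed, it snaps shut.
- clip: The same spring clip; origin at the pin. Squeezed to the stop, the handles' outer faces are upright, parallel and 30 mm apart, from 14 to 50 mm above the pin, and the jaws gape about 32 mm at their tips, narrowing upward to about 22 mm at 20 mm below the pin; the tips are then about 42 mm below the pin.
- fork: The clip's stand, fixed: wooden base 90 x 85 x 8 mm; two black plastic uprights 26 mm either side of the middle along y, 72 mm high, with open-topped slots 10 mm wide and deep. The ends of the clip's pin bar lie in the slots, pin centre 65 mm above the bench, jaws hanging free. The clip lifts straight up. Origin: centre of the underside.
- filter: Bystander: round pleated filter cartridge, 100 mm across, 68 mm high; origin at its underside.
- seal: Bystander: black rubber ring, 100 mm across, 12 mm high.
- driver: Bystander: screwdriver lying on the bench.
- mug: Bystander: white mug, 90 mm high; origin at its underside.
There are look-alikes about, which are no part of the job. What is shaped like the clip but blue or red is not meant.

How it is judged (in metres and radians):
On the way, in this order (a step that is already met when the one before it is completed fails the run):
1. the pointer is level with the marker and the grip has been let go, the clip still on its fork (y of pointer in the frame of mark between -0.007 and 0.007 m and contact force between the fingers and carriage below 0.1 N and distance between clip_pin and fork below 0.075 m), for 0.2 s.
2. the clip is off its fork, held in the fingers (distance between clip_pin and fork above 0.09 m and contact force between the fingers and clip above 2 N and contact force between clip and fork below 0.05 N), for 0.1 s.
At the end, for the whole second after the job is handed in: For 1 s the fingers hold the clip still, levers past 0.29 rad, upright (0.2 rad), square to the card (0.26 rad), card edge 8 to 36 mm above the jaw tips, mouth within 20 mm along and 10 mm across of the edge's middle, no touch on card or fork; pointer within 9 mm of marker (y of pointer in the frame of mark between -0.009 and 0.009 m and value of joint lever_a above 0.29 rad and x of clip_mouth in the frame of card_top between -0.01 and 0.01 m and y of clip_mouth in the frame of card_top between -0.02 and 0.02 m and z of clip_mouth in the frame of card_top between -0.036 and -0.008 m and angle between the y axis of clip_pin and the y axis of card_top, either way round below 0.26 rad and angle between clip_pin's own z axis and vertical below 0.2 rad and contact force between the fingers and clip above 4 N and contact force between each of clip, the fingers and carriage below 0.3 N and contact force between clip and fork below 0.05 N and linear speed of clip below 0.03 m/s); the arm keeps its last pose, push and grip.
It fails at once if filter was disturbed (moved more than 30 mm) (distance of filter from where it was at the start of the episode above 0.03 m).
It fails at once if seal was disturbed (moved more than 30 mm) (distance of seal from where it was at the start of the episode above 0.03 m).
It fails at once if driver was disturbed (moved more than 30 mm) (distance of driver from where it was at the start of the episode above 0.03 m).
It fails at once if mug was disturbed (moved more than 30 mm) (distance of mug from where it was at the start of the episode above 0.03 m).
It fails at once if the clamped marker was shifted more than 5 mm (distance of mark from where it was at the start of the episode above 0.005 m).
It also fails if it takes over 56 s, if anything falls off the work surface, if the arm or the gripper's body presses on something with over 40 N, if the wrist force passes 120 N, or if a joint passes its speed limit or range.

### The arm

A 6-joint arm with a two-finger parallel gripper is mounted at the origin on the work surface. World frame = base frame: x ahead of the robot, y to its left, z up, the work surface at z = 0. Lengths are in m, angles in degrees, forces in N, time in s.
With the tool pointing down it reaches from about 0.25 to 0.725 m from the base axis. Payload 9.7 kg.
Tool frame: the origin (TCP) lies midway between the tips of the shut fingers; the grasp point (between the pads) lies 19 mm behind it (grip_point_offset is the distance from the TCP to the grasp point, in m); y points along the fingers, z is the direction in which the jaws open and shut, and the axes are right-handed (so a half turn about y gives the same grasp; the last joint's range is limited). The gripper opens to 85 mm and grips with 20 to 120 N. Pads are 22 mm wide; open, the fingers measure 114 mm over their backs; the gripper's body (76 mm by 85 mm) begins 54 mm behind the grasp point. The pads swing forward as they close: fully open they stand 13 mm farther back than shut.
Start: joints at [-66.864, 4.979, 10.078, 95.1, 0, 90], TCP at [0.216, -0.506, 0.231] pointing down, gripper open.
Joint ranges: [-179.16, 179.16], [-48.56, 103.87], [-65.8, 70.77], [-126.05, 130.52], [-82.76, 87.17], [-180, 180]. Speed limits (degrees/s): [127.2, 127.2, 147.25, 180, 180, 180].

### API

Orientations are given as [roll, pitch, yaw] about the fixed x, y, z axes, in that order (R = Rz(yaw) Ry(pitch) Rx(roll)).
In Python, from workcell import get_obs, camera, job_done, grip_point_offset gives the robot as it stands.
- The arm moves only by the tool move_arm, never from a script. Its argument "deltas" is a list that holds one entry, the list of rows, each a list of 4 numbers: the shift along the tool's x, y, z in m, then the turn about the tool's y in degrees. A call has 1 to 5 rows; each row is the pose to reach, as a shift and turn from the pose commanded when the call began, along the tool's axes at that moment; what a row does not reach only later rows make up. A row lasts 1/10 s, in which the tool goes at most 50 mm and 8.59 degrees, less where a joint would pass 70% of its speed; a pose out of reach is approached as far as the arm can. A call with a gripper value outside its range is refused whole. "claw" is the finger opening in m, from 0 to 0.0854, set as the call begins (left out, the last holds). The fingers move at their own pace and stop on an object; "newtons" is the grip in N (left out, the last holds). Time passes only in rows, so rows that repeat a pose let the fingers close. It gives the time, the measured TCP pose, the force and the opening at its end, in the units of the state.
- get_obs(): the state, without advancing time (a new reading comes with each control period).
- camera(name): name is "scene" or "top" or "wrist"; returns a dict with "color" (384x512x3 uint8, blue, green, red), "range_z" (384x512 float32, m along the optical axis (not along the pixel's ray), 0 where there is no reading), "fx", "fy", "cx", "cy" (pixels), "T" (4x4, takes a point from camera to world coordinates). Camera axes: x right, y down, z forward; pixel columns grow to the right and rows downward; lengths in m; the calibration is good to about 2 mm. The wrist camera is an equidistant fisheye: a pixel r from the principal point sees the ray r / f radians off the axis. A picture is of the moment at which its call begins.
- job_done(): hands the job in, once; it reports no verdict.
The state is a dict: "time": time; "q": joint angles; "qd": joint speeds; "joint_efforts": joint torques, N m; "ee_pos": TCP position; "tcp_rot": TCP orientation; "wrist_force": force on the tool from outside, world axes, zero at the start; "torque": the same for the moment, N m; "opening": finger opening in m.
Only numpy, scipy, OpenCV 4.12 (cv2) and the standard library are available. Lean on these libraries where they do the work, as an engineer would, in place of code of your own. Each camera call takes 0.05 s, during which the arm holds its last target. There are 200 camera calls.

## Working session

There is one attempt and no reset: what is moved stays moved. The work goes in short steps, Python scripts to look and compute and a tool call to move; the robot and the scene stay as the last step left them, time stands still between calls to the robot, and variables do not carry over. Pictures are saved under pics/ and viewed, about 8 in all and at most 12, crops included, and the job is handed in when it is done.

Besides the shell and the picture viewer there is one more tool, called after ">>>" as name(argument=value, ...), one argument or row to a line, values as JSON. move_arm: Moves the arm, as the interface text tells. Its arguments: {"type":"object","properties":{"deltas":{"type":"array"},"claw":{"type":"number"},"newtons":{"type":"number"}},"required":["deltas"]}

```bash
mkdir -p pics; cat > h.py <<'E'
import numpy as np, cv2
from workcell import *
def snap(n):
    c=camera(n); np.savez('pics/'+n+'.npz',**c); return c
def pts(c):
    z=c['range_z']; v,u=np.indices(z.shape)
    P=np.stack([(u-c['cx'])/c['fx']*z,(v-c['cy'])/c['fy']*z,z],-1)
    W=P@c['T'][:3,:3].T+c['T'][:3,3]; W[z==0]=np.nan; return W
def ray(c,u,v,h):
    d=c['T'][:3,:3]@np.array([(u-c['cx'])/c['fx'],(v-c['cy'])/c['fy'],1]); o=c['T'][:3,3]
    return o+d*(h-o[2])/d[2]
E
python3 - <<'E'
from h import *
a=snap('scene');b=snap('top')
for c,n in((a,'scene'),(b,'top')):
    cv2.imwrite(f'pics/{n}1.png',cv2.resize(c['color'],(800,600),interpolation=cv2.INTER_CUBIC))
    print(n,c['fx'],c['T'].round(3).tolist())
o=get_obs();print(o['time'],o['ee_pos'],o['tcp_rot'],o['opening'],grip_point_offset)
E
```

```text
scene 390.57534403558117 [[-0.659, 0.568, -0.493, 1.098], [0.752, 0.491, -0.44, 0.55], [-0.008, -0.661, -0.751, 0.998], [0.0, 0.0, 0.0, 1.0]]
top 491.72250443241984 [[0.011, -0.989, 0.149, 0.276], [-1.0, -0.009, 0.015, 0.001], [-0.014, -0.149, -0.989, 1.488], [0.0, 0.0, 0.0, 1.0]]
0.1 [ 0.21602351 -0.50558405  0.23068268] [-9.00659739e+01  1.54605994e-04 -1.56865560e+02] 0.08567056396186648 0.0187
```

View pics/top1.png

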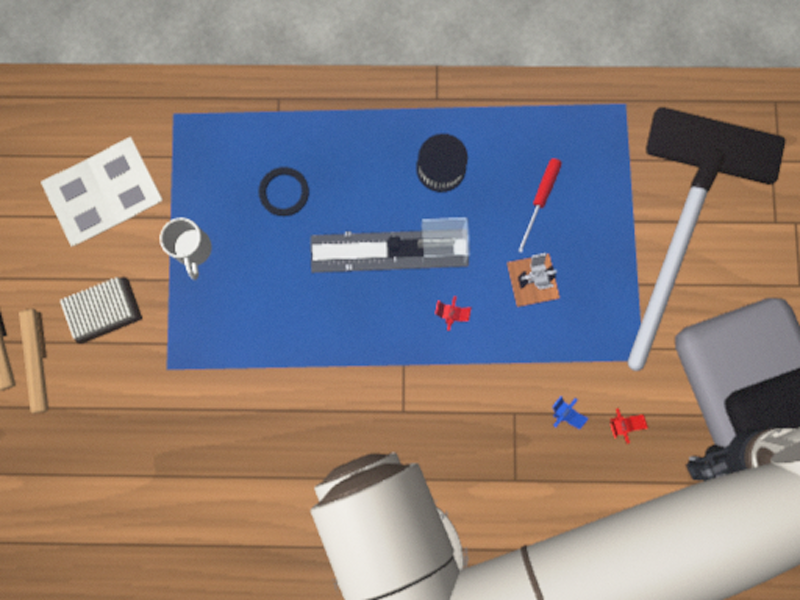

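View pics/scene1.png

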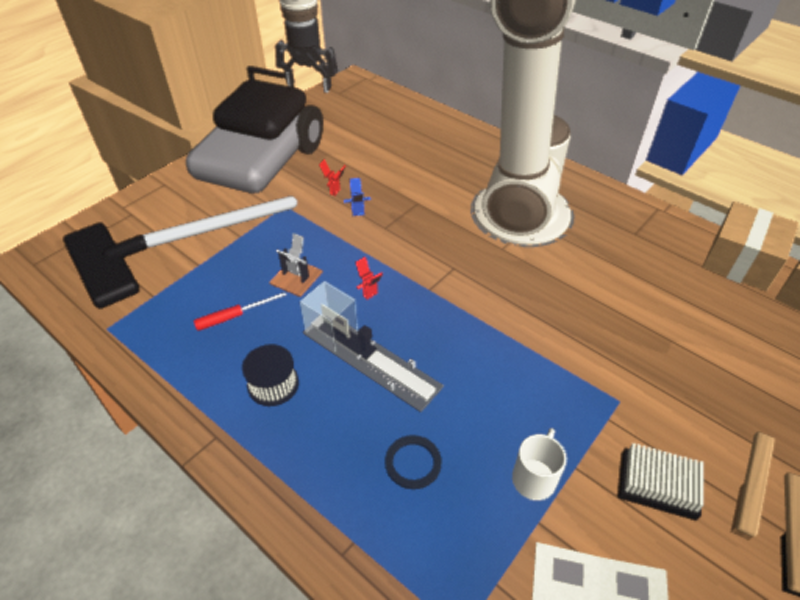

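The top view (800 px) shows the stand at (390,250), with the hood at its right end, the black grip at about (405,245) and marker blocks at about (349,233) and (349,268). The clip candidates are steel on the wooden fork (540,275), red (452,312), red (628,425) and blue (568,412). The steel one fits the description because it is uncoloured and sits on the fork. I'll confirm it in one enlarged crop.

```bash
python3 - <<'E'
from h import *
b=dict(np.load('pics/top.npz'));s=dict(np.load('pics/scene.npz'))
R=lambda c,x,y,w,h,k:cv2.resize(c['color'][y:y+h,x:x+w],(w*k,h*k),interpolation=cv2.INTER_CUBIC)
A=R(b,190,130,130,50,6)                      # 780x300
B=np.hstack([R(b,315,155,48,45,6),R(s,170,145,80,45,6)])[:, :780]
cv2.imwrite('pics/crop1.png',np.vstack([A,np.pad(B,((0,0),(0,780-B.shape[1]),(0,0)))]))
W=pts(b)
hsv=cv2.cvtColor(b['color'],cv2.COLOR_BGR2HSV)
def st(n,x,y,w,h,f):
    p=W[y:y+h,x:x+w].reshape(-1,3);q=hsv[y:y+h,x:x+w].reshape(-1,3).astype(int);m=f(p,q);print(n,m.sum(),np.nanmean(p[m],0).round(4),np.ptp(p[m],0).round(3),p[m][:,2].max().round(3))
    return m.reshape(h,w)
# foot rectangle: low z, unsaturated
x,y,w,h=190,130,120,50
m=(hsv[y:y+h,x:x+w,1]<110)
cn=max(cv2.findContours(m.astype(np.uint8),0,1)[0],key=cv2.contourArea)
print('foot box',cv2.minAreaRect(cn), 'off',x,y)
st('grip',240,140,40,35,lambda p,q:(p[:,2]>.07)&(p[:,2]<.095)&(q[:,2]<90))
# wood base
x,y,w,h=315,155,48,45
q=hsv[y:y+h,x:x+w]; m=((q[...,0]<20)&(q[...,1]>90)).astype(np.uint8)
cn=max(cv2.findContours(m,0,1)[0],key=cv2.contourArea)
r=cv2.minAreaRect(cv2.convexHull(cn)); bp=cv2.boxPoints(r)+[x,y]
P=np.array([ray(b,u,v,.008) for u,v in bp]);print('base',P[:,:2].round(3).tolist(),P.mean(0).round(4))
st('clip hi',x,y,w,h,lambda p,q:(p[:,2]>.08))
st('upr',x,y,w,h,lambda p,q:(p[:,2]>.04)&(p[:,2]<.08)&(q[:,2]<80))
E
```

```text
foot box ((59.068016052246094, 26.34817123413086), (31.439632415771484, 101.46135711669922), 87.56334686279297) off 190 130
grip 54 [0.5826 0.0145 0.0848] [0.021 0.021 0.021] 0.094
base [[0.558, -0.207], [0.579, -0.286], [0.493, -0.306], [0.472, -0.227]] [ 0.5256 -0.2564  0.008 ]
clip hi 96 [ 0.5319 -0.2544  0.0955] [0.064 0.036 0.033] 0.113
upr 28 [ 0.5234 -0.2559  0.063 ] [0.029 0.059 0.03 ] 0.074
```

View pics/crop1.png

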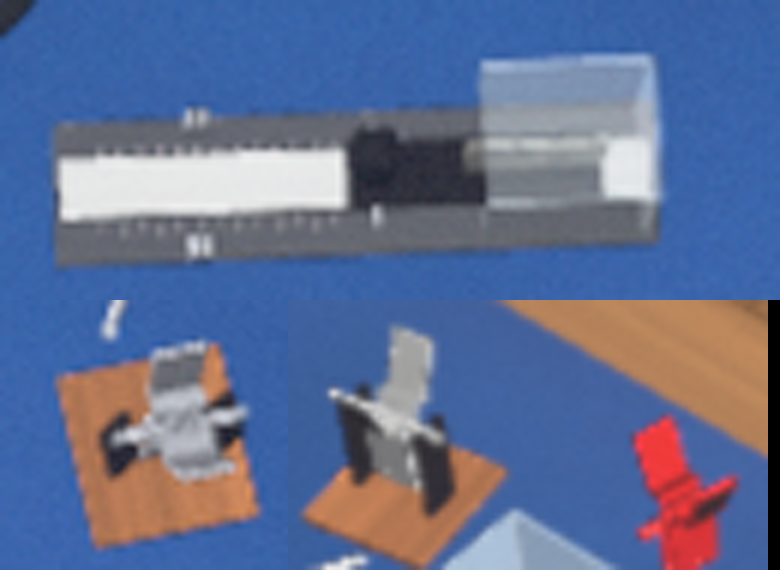

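The enlarged crop confirms the steel clip on the wooden fork as the target; the red one nearby is a look-alike. In the crop the marker lines are at (197,117) and (200,245), the grip head is at (376,150), and the pin ends are at about (112,440) and (243,412).

```bash
cat >> h.py <<'E'
def tool(p,yaw):
    "shift in tool axes from the present measured pose to TCP p, yaw; prints"
    from scipy.spatial.transform import Rotation as Ro
    o=get_obs(); R=Ro.from_euler('xyz',o['tcp_rot'],degrees=True).as_matrix()
    print('t',o['time'],'tcp',o['ee_pos'].round(4),o['tcp_rot'].round(2),'open',round(o['opening'],4),'F',o['wrist_force'].round(1))
    d=R.T@(np.array(p)-o['ee_pos']); print('shift',d.round(4),'turn',round((-(yaw-o['tcp_rot'][2])+180)%360-180,2))
E
python3 - <<'E'
from h import *
b=dict(np.load('pics/top.npz'))
r=lambda x,y,h:ray(b,190+x/6-.4,130+y/6-.4,h)
f=lambda x,y,h:ray(b,315+x/6-.4,155+(y-300)/6-.4,h)
m1,m2=r(197,117,.024),r(200,245,.024);print('mark',m1,m2,(m1+m2)/2)
print('grip',r(376,150,.087),'fin',r(378,215,.022))
# rail direction from foot box corners
bp=cv2.boxPoints(((59.07,26.35),(31.44,101.46),87.56))+[190,130]
P=np.array([ray(b,u,v,.01) for u,v in bp]);print('foot',P.round(3).tolist())
q=[P[i+1]-P[i] for i in range(3)];q=max(q,key=np.linalg.norm);q*=np.sign(q[1]);print('rail ang',np.degrees(np.arctan2(q[1],q[0])))
a,c=f(112,440,.065),f(243,412,.065);d=a-c;print('pin',a,c,(a+c)/2,np.degrees(np.arctan2(d[1],d[0])))
tool([.583,.014,.2],-90)
print(get_obs()['q'])
E
```

```text
mark [0.6125286 0.1046005 0.024    ] [0.54646098 0.10184074 0.024     ] [0.57949479 0.10322062 0.024     ]
grip [0.58235379 0.01295304 0.087     ] fin [0.56299609 0.01218681 0.022     ]
foot [[0.635, 0.182, 0.01], [0.651, -0.13, 0.01], [0.553, -0.134, 0.01], [0.537, 0.176, 0.01]]
rail ang 92.92971243658145
pin [ 0.51926727 -0.22461743  0.065     ] [ 0.53367663 -0.2886321   0.065     ] [ 0.52647195 -0.25662477  0.065     ] 102.68555070861927
t 0.1 tcp [ 0.216  -0.5056  0.2307] [ -90.07    0.   -156.87] open 0.0857 F [ 0.  -0.6 -0.6]
shift [-0.5416  0.0311 -0.3336] turn -66.87
[-6.68642652e+01  5.00690662e+00  1.00410833e+01  9.51001506e+01
  1.56096455e-04  9.00012943e+01]
```

>>> move_arm(
  deltas=[
    [[-0.038, 0.002, -0.023, -7], [-0.076, 0.004, -0.047, -14], [-0.114, 0.006, -0.07, -21], [-0.152, 0.008, -0.094, -28], [-0.19, 0.01, -0.117, -35]],
  ],
  claw=0.07,
  newtons=30,
)

```text
time: 0.6
ee_pos: [0.3453, -0.3219, 0.221]
tcp_rot: [-90.0, 0.0, -121.6]
wrist_force: [-0.3, -0.5, 0.4]
opening: 0.0704
```

```bash
python3 -c "
from h import *
tool([.582,.013,.2],-87.4)"
```

```text
t 0.6 tcp [ 0.3453 -0.3219  0.221 ] [-9.002e+01  1.000e-02 -1.216e+02] open 0.0704 F [-0.3 -0.5  0.4]
shift [-0.4092  0.021   0.0261] turn -34.2
```

>>> move_arm(
  deltas=[
    [[-0.045, 0.002, 0.003, -7], [-0.09, 0.005, 0.006, -14], [-0.135, 0.007, 0.009, -21], [-0.18, 0.009, 0.012, -28], [-0.225, 0.012, 0.015, -34]],
  ],
)

```text
time: 1.1
ee_pos: [0.4771, -0.1386, 0.2091]
tcp_rot: [-90.0, -0.0, -87.6]
wrist_force: [1.7, -1.2, -0.3]
opening: 0.0699
```

```bash
python3 -c "
from h import *
tool([.582,.013,.2],-87.4)"
```

```text
t 1.1 tcp [ 0.4771 -0.1386  0.2091] [-90.    -0.   -87.58] open 0.0699 F [ 1.7 -1.2 -0.3]
shift [-0.147   0.0091  0.1112] turn -0.18
```

>>> move_arm(
  deltas=[
    [[-0.037, 0.002, 0.028, 0], [-0.074, 0.004, 0.056, 0], [-0.111, 0.007, 0.083, 0], [-0.147, 0.009, 0.111, 0], [-0.147, 0.009, 0.111, 0]],
  ],
)

```text
time: 1.6
ee_pos: [0.5834, 0.0147, 0.1981]
tcp_rot: [-90.1, 0.1, -87.6]
wrist_force: [-0.6, -0.8, -0.9]
opening: 0.0698
```

```bash
python3 -c "
from h import *
tool([.582,.013,.057],-87.4)
c=snap('wrist');print(c['fx'],c['cx'],c['cy'],c['T'].round(4).tolist())
cv2.imwrite('pics/w1.png',cv2.resize(c['color'],(800,600),interpolation=cv2.INTER_CUBIC))"
```

```text
t 1.6 tcp [0.5834 0.0147 0.1981] [-9.012e+01  5.000e-02 -8.762e+01] open 0.0698 F [-0.6 -0.8 -0.9]
shift [ 0.0018  0.1411 -0.0012] turn -0.22
297.3186396354542 253.11492093581427 189.90223271036908 [[0.9991, 0.0399, 0.0109, 0.58], [0.0413, -0.9465, -0.32, 0.0962], [-0.0025, 0.3201, -0.9474, 0.3407], [0.0, 0.0, 0.0, 1.0]]
```

View pics/w1.png

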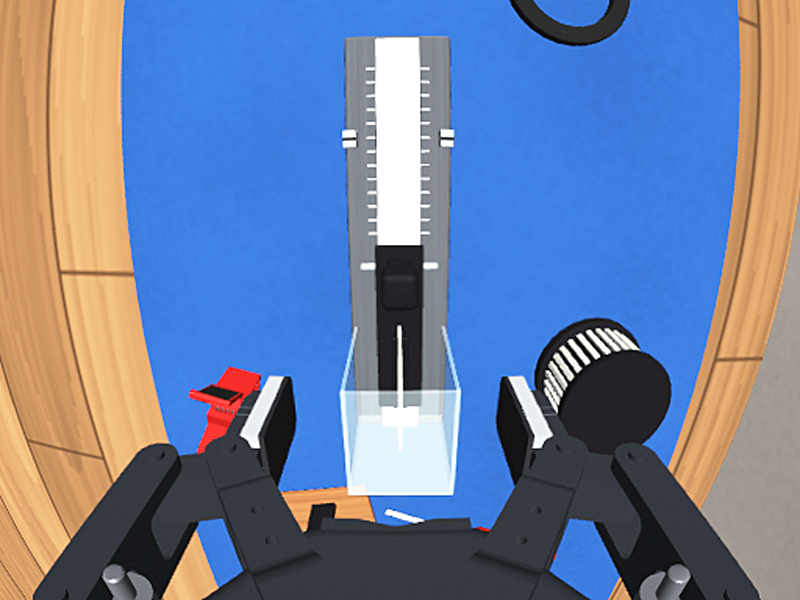

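The wrist view (800 px) shows the marker lines at (349,139) and (447,139), the fins at (370,267) and (431,267), the grip head at about (401,290), and the card edge from (400,326) to (401,450).

```bash
cat >> h.py <<'E'
def wray(c,X,Y,h,k=1.5625):
    u,v=X/k-c['cx'],Y/k-c['cy']; r=np.hypot(u,v);t=r/c['fx']
    d=c['T'][:3,:3]@np.array([u/r*np.sin(t),v/r*np.sin(t),np.cos(t)]); o=c['T'][:3,3]
    return o+d*(h-o[2])/d[2]
E
python3 - <<'E'
from h import *
c=dict(np.load('pics/wrist.npz'))
for n,x,y,h in(('m',349,139,.024),('m',447,139,.024),('f',370,267,.022),('f',431,267,.022),('grip front top',400,277,.087),('grip back top',400,309,.087),('grip',401,292,.087),('card',400,326,.082),('foot l',345,38,.01),('foot r',452,38,.01)):
    print(n,wray(c,x,y,h).round(4))
E
```

```text
m [0.5479 0.0995 0.024 ]
m [0.6136 0.1023 0.024 ]
f [0.5647 0.0101 0.022 ]
f [0.608  0.0119 0.022 ]
grip front top [0.585  0.0224 0.087 ]
grip back top [0.5859 0.0031 0.087 ]
grip [0.586  0.0135 0.087 ]
card [ 0.5865 -0.0096  0.082 ]
foot l [0.5408 0.1732 0.01  ]
foot r [0.6153 0.1764 0.01  ]
```

>>> move_arm(
  deltas=[
    [[0.003, 0.04, 0.002, 0], [0.003, 0.08, 0.002, 0], [0.003, 0.115, 0.002, 0], [0.003, 0.141, 0.002, 0], [0.003, 0.141, 0.002, 0]],
  ],
)

```text
time: 2.15
ee_pos: [0.5811, 0.0067, 0.0555]
tcp_rot: [-90.4, -0.0, -87.9]
wrist_force: [0.2, -0.7, 0.4]
opening: 0.0701
```

>>> move_arm(
  deltas=[
    [[0, 0, 0, 0], [0, 0, 0, 0], [0, 0, 0, 0], [0, 0, 0, 0], [0, 0, 0, 0]],
  ],
  claw=0.015,
  newtons=25,
)

```text
time: 2.65
ee_pos: [0.5855, 0.0077, 0.0613]
tcp_rot: [-89.8, -0.0, -87.9]
wrist_force: [3.6, -1.0, 6.4]
opening: 0.0216
```

>>> move_arm(
  deltas=[
    [[-0.015, 0, 0, 0], [-0.035, 0, 0, 0], [-0.055, 0, -0.001, 0], [-0.075, 0, -0.001, 0], [-0.085, 0, -0.001, 0]],
  ],
)

```text
time: 3.15
ee_pos: [0.5812, 0.0939, 0.0613]
tcp_rot: [-89.8, -0.0, -87.8]
wrist_force: [3.8, -3.1, 6.8]
opening: 0.0213
```

>>> move_arm(
  deltas=[
    [[-0.003, 0, 0, 0], [-0.005, 0, 0, 0], [-0.005, 0, 0, 0]],
  ],
)

```text
time: 3.45
ee_pos: [0.581, 0.0983, 0.0613]
tcp_rot: [-89.8, 0.0, -87.8]
wrist_force: [3.9, 1.6, 6.8]
opening: 0.0214
```

```bash
python3 -c "
from h import *
c=snap('wrist');b=snap('top');print(get_obs()['ee_pos'])
A=c['color'][80:330,90:420];B=b['color'][135:185,190:320]
A=cv2.resize(A,(780,590))
cv2.imwrite('pics/w2.png',A);cv2.imwrite('pics/t2.png',cv2.resize(B,(780,300),interpolation=cv2.INTER_CUBIC))"
```

```text
[0.58102086 0.09826892 0.06131967]
```

View pics/w2.png

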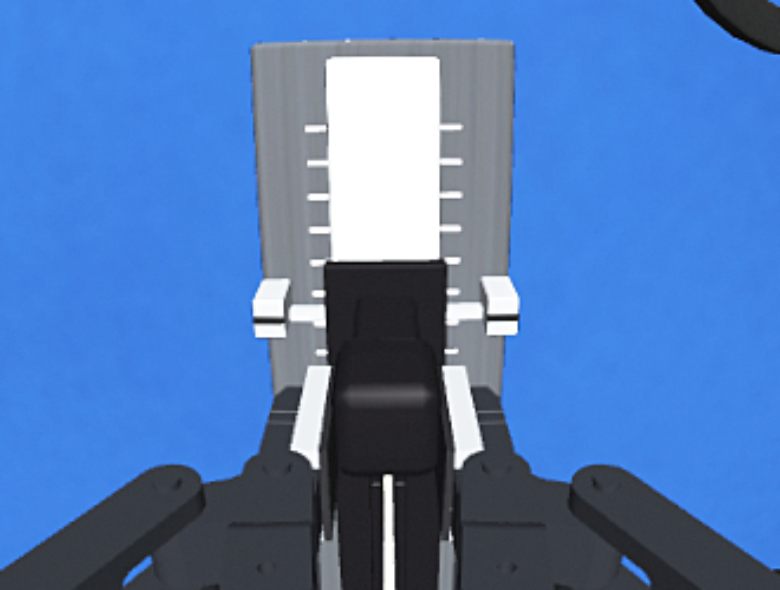

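The wrist crop shows the marker lines at (269,319) and (502,317) and the fins at (310,313) and (468,311).

```bash
python3 - <<'E'
from h import *
c=dict(np.load('pics/wrist.npz'))
for n,x,y,h in(('m',269,319,.024),('m',502,317,.024),('f',308,313,.022),('f',466,311,.022)):
    print(n,wray(c,x/2.3636+90,y/2.36+80,h,1).round(4))
E
```

```text
m [0.5479 0.1    0.024 ]
m [0.6134 0.103  0.024 ]
f [0.5587 0.1015 0.022 ]
f [0.6033 0.1037 0.022 ]
```

>>> move_arm(
  deltas=[
    [[0, 0, 0, 0], [0, 0, 0, 0], [0, 0, 0, 0], [0, -0.03, 0, 0], [0, -0.06, 0, 0]],
  ],
  claw=0.06,
)

```text
time: 4.05
ee_pos: [0.5786, 0.0975, 0.1188]
tcp_rot: [-90.2, -0.0, -87.9]
wrist_force: [0.1, 0.6, 0.2]
opening: 0.0598
```

>>> move_arm(
  deltas=[
    [[0, -0.04, 0, 0], [0, -0.08, 0, 0], [0, -0.12, 0, 0], [0, -0.14, 0, 0], [0, -0.14, 0, 0]],
  ],
  claw=0.085,
)

```text
time: 4.55
ee_pos: [0.5804, 0.0978, 0.2626]
tcp_rot: [-89.7, 0.0, -87.9]
wrist_force: [1.2, 0.3, 0.3]
opening: 0.0851
```

```bash
python3 - <<'E'
from h import *
c=snap('wrist');b=snap('top')
W=pts(b);p=W[155:200,315:363].reshape(-1,3)
m=p[:,2]>.085
print(p[m].mean(0),m.sum())
tool([.527,-.2565,.26],103.5-180)
cv2.imwrite('pics/w3.png',cv2.resize(c['color'],(800,600),interpolation=cv2.INTER_CUBIC))
E
```

```text
[ 0.53231013 -0.25453619  0.09911074] 80
t 4.65 tcp [0.5796 0.0976 0.2588] [-9.002e+01 -1.000e-02 -8.787e+01] open 0.0848 F [0.  0.4 0.3]
shift [ 0.3519 -0.0012 -0.0658] turn -11.37
```

View pics/w3.png

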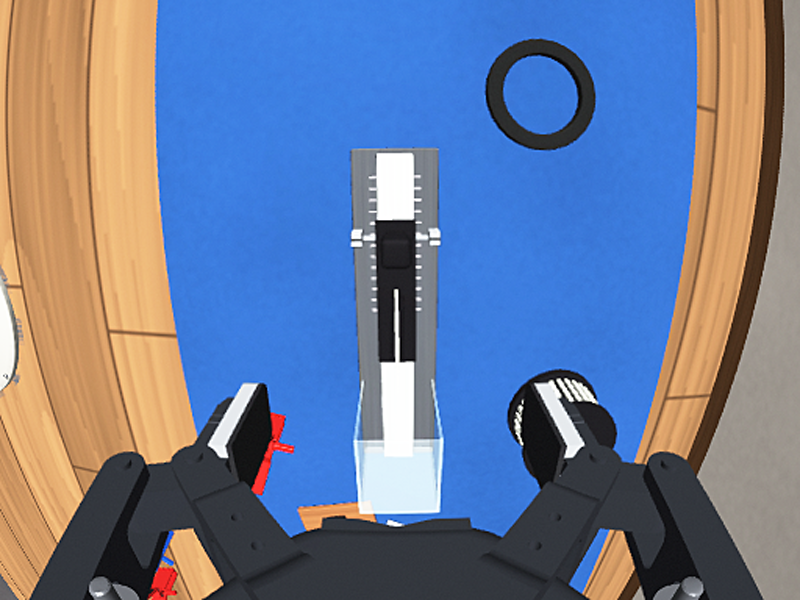

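>>> move_arm(
  deltas=[
    [[0.045, 0, -0.008, -2.3], [0.09, 0, -0.017, -4.6], [0.135, 0, -0.025, -6.9], [0.18, -0.001, -0.034, -9.2], [0.225, -0.001, -0.042, -11.4]],
  ],
)

```text
time: 5.15
ee_pos: [0.5449, -0.1303, 0.2585]
tcp_rot: [-90.1, 0.1, -76.4]
wrist_force: [1.0, -0.1, 1.4]
opening: 0.0851
```

```bash
python3 - <<'E'
from h import *
tool([.527,-.2565,.23],103.5-180)
c=dict(np.load('pics/wrist.npz'))
for n,x,y,h in(('m',357,238,.024),('m',435,238,.024),('card',397,290,.082),('card',398,361,.082)):print(n,wray(c,x,y,h).round(4))
E
```

```text
t 5.15 tcp [ 0.5449 -0.1303  0.2585] [-9.013e+01  7.000e-02 -7.636e+01] open 0.0851 F [ 1.  -0.1  1.4]
shift [ 0.1185  0.0285 -0.047 ] turn 0.14
m [0.5486 0.1011 0.024 ]
m [0.6139 0.1035 0.024 ]
card [0.5827 0.0753 0.082 ]
card [0.5856 0.0175 0.082 ]
```

>>> move_arm(
  deltas=[
    [[0.03, 0.007, -0.012, 0], [0.06, 0.014, -0.024, 0], [0.09, 0.021, -0.035, 0], [0.118, 0.028, -0.047, 0], [0.118, 0.028, -0.047, 0]],
  ],
)

```text
time: 5.65
ee_pos: [0.5262, -0.257, 0.2288]
tcp_rot: [-90.2, 0.1, -76.7]
wrist_force: [0.0, 0.3, -0.4]
opening: 0.0848
```

```bash
python3 - <<'E'
from h import *
tool([.527,-.2565,.23],103.5-180)
c=snap('wrist')
cv2.imwrite('pics/w4.png',cv2.resize(c['color'][90:330,100:410],(775,600),interpolation=cv2.INTER_CUBIC))
E
```

```text
t 5.65 tcp [ 0.5262 -0.257   0.2288] [-90.23   0.14 -76.66] open 0.0848 F [ 0.   0.3 -0.4]
shift [-0.0003 -0.0012  0.0008] turn -0.16
```

View pics/w4.png

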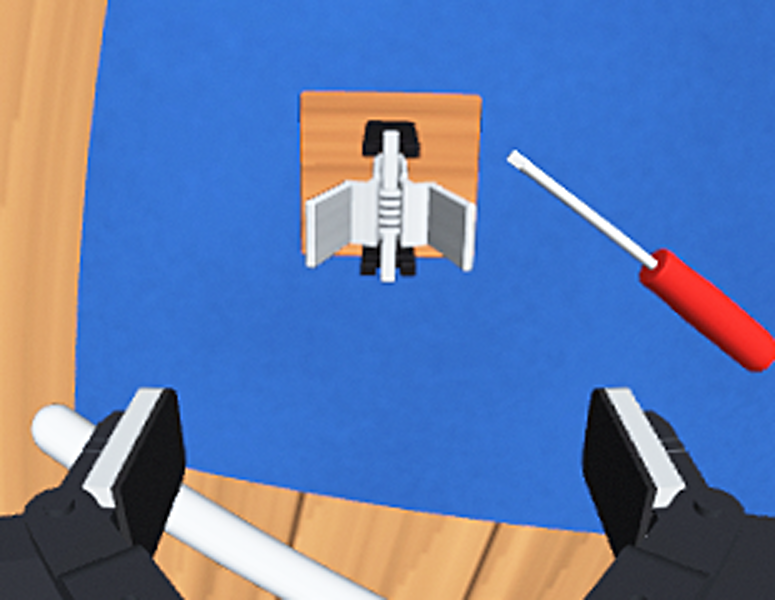

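The wrist crop shows the clip squarely below the tool, with pin ends at (391,132) and (388,281) and handle tops on the left at (309,232) and on the right at (472,235).

```bash
python3 - <<'E'
from h import *
c=dict(np.load('pics/wrist.npz'))
g=lambda x,y,h:wray(c,x/2.5+100,y/2.5+90,h,1)
a,b=g(391,132,.068),g(388,281,.068);d=a-b
print(a,b,(a+b)/2,np.linalg.norm(d),np.degrees(np.arctan2(d[1],d[0])))
l,r=g(309,232,.107),g(472,235,.107);print(l,r,(l+r)/2)
B=[g(*p,.008) for p in((302,92),(480,96))];d=B[1]-B[0];print(B,90+np.degrees(np.arctan2(d[1],d[0])))
E
```

```text
[ 0.52123299 -0.22679491  0.068     ] [ 0.53528216 -0.29090206  0.068     ] [ 0.52825757 -0.25884849  0.068     ] 0.06562855004882073 102.3610354880876
[ 0.49844693 -0.26420023  0.107     ] [ 0.55804816 -0.25119182  0.107     ] [ 0.52824755 -0.25769602  0.107     ]
[array([ 0.47677094, -0.22685709,  0.008     ]), array([ 0.5622164 , -0.20847523,  0.008     ])] 102.1409852723469
```

>>> move_arm(
  deltas=[
    [[0.001, 0.04, 0.001, 1], [0.001, 0.08, 0.001, 1], [0.001, 0.115, 0.001, 1], [0.001, 0.15, 0.001, 1], [0.001, 0.15, 0.001, 1]],
  ],
)

```text
time: 6.2
ee_pos: [0.5264, -0.2528, 0.0766]
tcp_rot: [-90.4, 0.3, -77.4]
wrist_force: [0.7, 0.4, -0.1]
opening: 0.0844
```

>>> move_arm(
  deltas=[
    [[0, 0, 0, 0], [0, 0, 0, 0], [0, 0, 0, 0], [0, 0, 0, 0], [0, 0, 0, 0]],
  ],
  claw=0.02,
  newtons=34,
)

```text
time: 6.7
ee_pos: [0.5304, -0.2563, 0.0879]
tcp_rot: [-89.8, -0.3, -77.5]
wrist_force: [-8.2, 0.4, 19.5]
opening: 0.0295
```

>>> move_arm(
  deltas=[
    [[0, 0, 0, 0], [0, 0, 0, 0], [0, 0, 0, 0], [0, 0, 0, 0], [0, 0, 0, 0]],
  ],
)

```text
time: 7.2
ee_pos: [0.5303, -0.2563, 0.0879]
tcp_rot: [-89.8, -0.3, -77.5]
wrist_force: [-6.8, 1.4, 18.0]
opening: 0.0294
```

>>> move_arm(
  deltas=[
    [[0, -0.01, 0, 0], [0, -0.025, 0, 0], [0, -0.045, 0, 0], [0, -0.07, 0, 0], [0, -0.1, 0, 0]],
  ],
)

```text
time: 7.7
ee_pos: [0.5291, -0.255, 0.1843]
tcp_rot: [-90.0, -0.0, -77.5]
wrist_force: [0.5, 0.1, -0.6]
opening: 0.0289
```

>>> move_arm(
  deltas=[
    [[0, -0.03, 0, 0], [0, -0.05, 0, 0], [0, -0.05, 0, 0], [0, -0.05, 0, 0]],
  ],
)

```text
time: 8.1
ee_pos: [0.5295, -0.2553, 0.2331]
tcp_rot: [-89.9, -0.0, -77.5]
wrist_force: [0.1, 0.6, -1.7]
opening: 0.0292
```

```bash
python3 - <<'E'
from h import *
tool([.5848,.0227,.25],92.6-180)
c=snap('wrist');s=snap('scene')
W=pts(s); o=get_obs()['ee_pos']
m=(np.linalg.norm(W[...,:2]-o[:2],axis=-1)<.05)&(W[...,2]>.1)&(W[...,2]<.3)
v,u=np.where(m);print(u.min(),u.max(),v.min(),v.max())
u0,v0=int(u.mean())-40,max(0,int(v.mean())-35)
A=cv2.resize(c['color'][190:384,130:380],(500,388));B=cv2.resize(s['color'][v0:v0+90,u0:u0+70],(302,388),interpolation=cv2.INTER_CUBIC);print(u0,v0)
cv2.imwrite('pics/w5.png',np.hstack([A,B])[:, :800])
E
```

```text
t 8.1 tcp [ 0.5295 -0.2553  0.2331] [-8.993e+01 -5.000e-02 -7.746e+01] open 0.0292 F [ 0.1  0.6 -1.7]
shift [-0.2593 -0.017   0.1144] turn 9.94
165 190 100 146
139 89
```

View pics/w5.png

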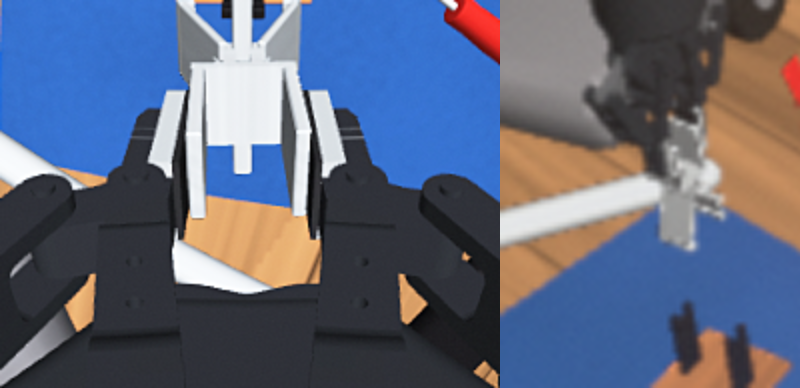

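The picture shows the clip held upright and fully squeezed in the pads, clear of the fork. Next I'll carry it over the card.

>>> move_arm(
  deltas=[
    [[-0.025, -0.003, 0.011, 2], [-0.06, -0.006, 0.026, 4], [-0.095, -0.01, 0.042, 6], [-0.13, -0.014, 0.057, 8], [-0.165, -0.017, 0.073, 9.7]],
  ],
)

```text
time: 8.7
ee_pos: [0.5642, -0.0768, 0.2484]
tcp_rot: [-90.1, 0.0, -87.3]
wrist_force: [1.3, -0.0, -0.2]
opening: 0.0289
```

```bash
python3 - <<'E'
from h import *
tool([.585,.0245,.2],92.8-180)
E
```

```text
t 8.7 tcp [ 0.5642 -0.0768  0.2484] [-9.009e+01  2.000e-02 -8.726e+01] open 0.0289 F [ 1.3 -0.  -0.2]
shift [-0.1002  0.0484  0.0257] turn -0.06
```

>>> move_arm(
  deltas=[
    [[-0.03, 0, 0.008, 0], [-0.065, 0.01, 0.017, 0], [-0.1, 0.025, 0.026, 0], [-0.1, 0.038, 0.026, 0], [-0.1, 0.038, 0.026, 0]],
  ],
)

```text
time: 9.2
ee_pos: [0.5845, 0.0238, 0.2082]
tcp_rot: [-90.3, -0.0, -87.1]
wrist_force: [-0.3, -0.8, -1.3]
opening: 0.0286
```

>>> move_arm(
  deltas=[
    [[0, 0, 0, 0], [0, 0, 0, 0]],
  ],
)

```text
time: 9.4
ee_pos: [0.5856, 0.0222, 0.2119]
tcp_rot: [-90.0, -0.0, -87.2]
wrist_force: [0.3, -0.7, -0.5]
opening: 0.0289
```

```bash
python3 - <<'E'
from h import *
tool([.585,.0245,.129],92.8-180)
o=get_obs()['ee_pos']
s=snap('scene');W=pts(s)
for h in np.arange(-.085,.0,.005):
    m=(np.linalg.norm(W[...,:2]-o[:2],axis=-1)<.04)&(abs(W[...,2]-o[2]-h)<.0025)
    p=W[m]
    if len(p):print(h.round(3),m.sum(),p.min(0).round(3),p.max(0).round(3))
c=snap('wrist')
M=(s['T'][:3,3]);q=s['T'][:3,:3].T@(o-M);u,v=q[:2]/q[2]*s['fx']+[s['cx'],s['cy']];print(u,v)
u,v=int(u),int(v)
B=cv2.resize(s['color'][v-25:v+60,u-35:u+45],(400,425),interpolation=cv2.INTER_CUBIC)
A=cv2.resize(c['color'][100:313,156:356],(399,425))
cv2.imwrite('pics/w6.png',np.hstack([A,B]))
E
```

```text
t 9.4 tcp [0.5856 0.0222 0.2119] [-89.97  -0.   -87.22] open 0.0289 F [ 0.3 -0.7 -0.5]
shift [-0.0023  0.0829 -0.0005] turn -0.02
-0.065 4 [0.566 0.012 0.147] [0.605 0.036 0.149]
-0.06 23 [0.562 0.006 0.15 ] [0.607 0.037 0.154]
-0.055 11 [0.6   0.015 0.155] [0.605 0.037 0.159]
-0.05 12 [0.599 0.011 0.16 ] [0.605 0.037 0.164]
-0.045 19 [0.597 0.008 0.165] [0.603 0.036 0.169]
-0.04 12 [0.596 0.005 0.169] [0.6   0.038 0.174]
-0.035 14 [0.593 0.011 0.175] [0.599 0.036 0.179]
-0.03 16 [0.576 0.008 0.18 ] [0.598 0.037 0.183]
-0.025 21 [0.577 0.009 0.185] [0.595 0.055 0.189]
-0.02 19 [0.581 0.031 0.19 ] [0.593 0.055 0.194]
-0.015 5 [0.579 0.026 0.196] [0.599 0.034 0.199]
-0.01 33 [0.571 0.01  0.2  ] [0.6   0.036 0.204]
-0.005 12 [0.574 0.01  0.204] [0.599 0.036 0.209]
233.20581468443712 183.38874007828485
```

View pics/w6.png

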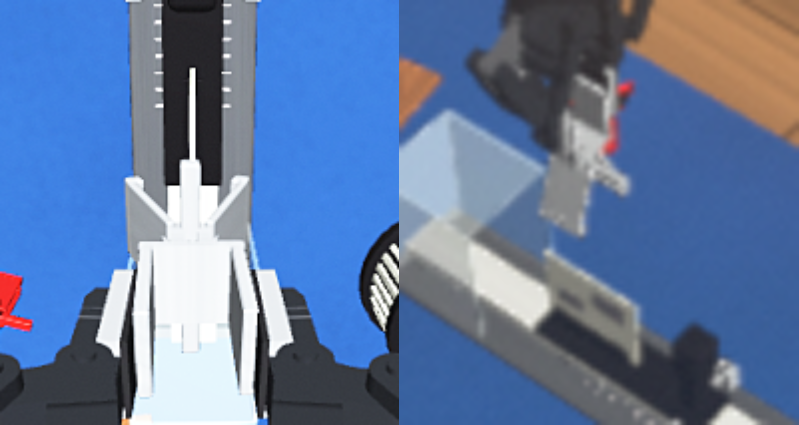

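The jaws sit above the card and gape symmetrically about x = 0.5855. I'll check the card edge in depth and then lower.

```bash
python3 - <<'E'
from h import *
for n in('scene','top'):
    s=dict(np.load(f'pics/{n}.npz')) if n=='scene' else snap(n);W=pts(s)
    m=(W[...,2]>.045)&(W[...,2]<.09)&(abs(W[...,0]-.585)<.025)&(abs(W[...,1]-.0227)<.05)&(s['color'].min(-1)>90)
    p=W[m];print(n,m.sum(),p.min(0).round(3),p.max(0).round(3))
    if len(p)>5:
        f=np.polyfit(p[:,1],p[:,0],1);print('x at y=.0227',np.polyval(f,.0227),'ang',90-np.degrees(np.arctan(f[0])), 'ymid',(np.percentile(p[:,1],2)+np.percentile(p[:,1],98))/2)
E
```

```text
scene 133 [ 0.582 -0.011  0.045] [0.589 0.059 0.083]
x at y=.0227 0.5862658397664673 ang 93.06059024404674 ymid 0.02438577869721127Traceback (most recent call last):
  File "<stdin>", line 5, in <module>
    return umr_minimum(a, axis, None, out, keepdims, initial, where)
ValueError: zero-size array to reduction operation minimum which has no identity
```

>>> move_arm(
  deltas=[
    [[-0.001, 0.015, 0, 0], [-0.001, 0.035, 0, 0], [-0.001, 0.055, 0, 0], [-0.001, 0.072, 0, 0], [-0.001, 0.083, 0, 0]],
  ],
)

```text
time: 10.05
ee_pos: [0.5852, 0.0235, 0.1273]
tcp_rot: [-90.0, 0.0, -87.2]
wrist_force: [0.2, 0.6, -1.4]
opening: 0.0288
```

>>> move_arm(
  deltas=[
    [[0, 0, 0, 0], [0, 0, 0, 0], [0, 0, 0, 0], [0, 0, 0, 0], [0, 0, 0, 0]],
  ],
)

```text
time: 10.55
ee_pos: [0.5858, 0.0239, 0.1289]
tcp_rot: [-89.9, -0.0, -87.2]
wrist_force: [-0.2, -0.1, -0.6]
opening: 0.0291
```

```bash
python3 - <<'E'
from h import *
tool([.585,.0245,.128],92.8-180)
o=get_obs();print(abs(o['qd']).max());o=o['ee_pos']
s=snap('scene');W=pts(s)
for h in np.arange(-.08,-.035,.005):
    m=(np.linalg.norm(W[...,:2]-o[:2],axis=-1)<.04)&(abs(W[...,2]-o[2]-h)<.0025)
    p=W[m]
    if len(p):print(h.round(3),m.sum(),p.min(0).round(3),p.max(0).round(3))
m=(W[...,2]>.019)&(W[...,2]<.03)&(abs(W[...,1]-.103)<.02)&(s['color'].min(-1)>90);print(m.sum())
c=snap('wrist')
q=s['T'][:3,:3].T@(o-s['T'][:3,3]);u,v=(q[:2]/q[2]*s['fx']+[s['cx'],s['cy']]).astype(int)
B=cv2.resize(s['color'][v-20:v+65,u-35:u+45],(400,425),interpolation=cv2.INTER_CUBIC)
A=cv2.resize(c['color'][60:273,156:356],(399,425))
cv2.imwrite('pics/w7.png',np.hstack([A,B]))
E
```

```text
t 10.55 tcp [0.5858 0.0239 0.1289] [-89.94  -0.   -87.16] open 0.0291 F [-0.2 -0.1 -0.6]
shift [-0.0006  0.0009 -0.0008] turn 0.04
0.205848356213878
-0.08 12 [ 0.582 -0.01   0.047] [0.588 0.06  0.051]
-0.075 5 [0.584 0.027 0.052] [0.588 0.053 0.056]
-0.07 11 [ 0.584 -0.007  0.057] [0.588 0.06  0.06 ]
-0.065 16 [ 0.583 -0.011  0.062] [0.606 0.059 0.066]
-0.06 25 [ 0.565 -0.012  0.066] [0.608 0.06  0.071]
-0.055 28 [ 0.583 -0.012  0.072] [0.607 0.057 0.076]
-0.05 20 [ 0.583 -0.006  0.077] [0.604 0.056 0.081]
-0.045 17 [ 0.584 -0.009  0.082] [0.603 0.048 0.086]
-0.04 16 [0.595 0.007 0.087] [0.602 0.038 0.091]
50
```

View pics/w7.png

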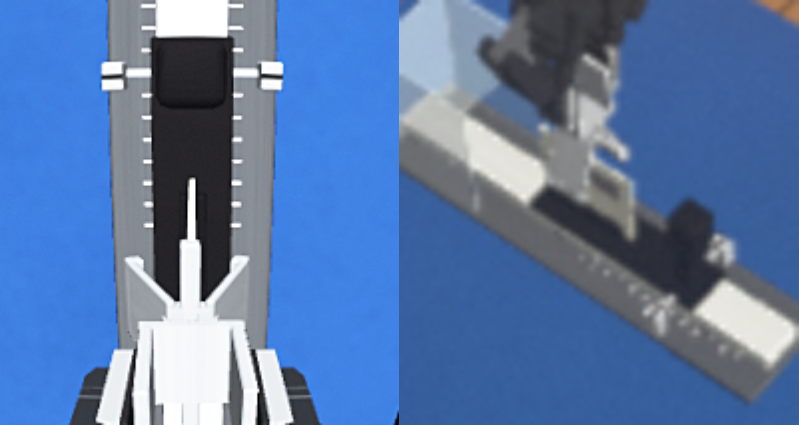

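The picture shows the fins level with the marker lines at about (112,73) and (272,73), the jaws straddling the card edge symmetrically, and no contact force. I'm handing the job in.

```bash
python3 -c "
from workcell import *
print(job_done())"
```

```text
the job is handed in; nothing more can be done
None
```

I pulled the carriage out until its pointer met the marker and let the grip go. I then lifted the steel clip off its fork and lowered it, squeezed wide open, over the middle of the card's top edge. I handed the job in at about 10.6 s; it reports no verdict.

**Last checks**
- **Pointer:** about 1 mm past the marker when measured before I let go. The final picture still shows the fins level with the marker lines.
- **Jaw depth:** tips at about z = 0.065 m, with the card edge at 0.082 m, so the edge is about 17 mm above the tips.
- **Centring:** within about 1 mm across and 2 mm along the card, and square to within about 1°. These come from depth readings, so allow for the 2 mm camera calibration.
- **Grip:** finger opening 29 mm with a 34 N grip set, so the clip should be at its stop. Wrist force was below 1 N with the arm at rest.

**What disagreed**
- **High grasp:** closing on the clip pushed the arm up about 10 mm (18 N), so the pads hold the handles higher than planned. The clip hung upright and did not slip.
- **Grip position:** the camera and the arm's own reading of where the grip was along the rail differed by 4 mm. I relied on the camera measurement of the fins against the marker.

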